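# Peel the top sorting tray off the clinging stack and hold it out over the work place

## Task

The moulded sorting trays have snapped together in their stack: peel the top one off by lifting one of its corners first, with the opposite corner still down in the stack, so that the trays underneath stay standing where they are and do not come up with it. Then hold the freed tray level and right side up, about 20 cm above the middle of the cutting mat, ready for the flower maker to take: finish while still holding it there, and leave everything else on the table as it is.

Things in the scene. Friction and masses are not known exactly. Their poses are not given: they have to be found in the camera images.
- top_tray: The topmost of eight white moulded nesting trays, the one to take: open, rectangular, 155 mm (x, long side) by 111 mm (y) over the rim, 26 mm high, about 0.1 kg. Origin: centre of its underside, z up. The walls slope in 15 degrees to a floor 2.5 mm thick with 5 mm ribs. It sits 14 mm higher than the next tray with 1 mm of side play: origin 98 mm above the stack's, rim top at 124 mm.
- tray_middle (a point): Middle of the top tray at rim height, 26 mm above its underside. The rim round it is an upright bar 9 mm wide and 12 mm deep from its top, centred 73 mm off the middle along x and 51 mm along y. It can be pinched from above all along, near a corner too, with one finger outside and one in the tray (free depth 18 mm over the ribs).
- tray_stack: The seven trays under the top one, same shape, one loose block of about 0.8 kg, 110 mm high, that stands free on the table and must stay there. Origin: centre of its underside, x along the long side. Four spring bumps in its long walls, 46 mm either side of the middle, hold the top tray: each takes about 1 N upward and lets go within 4 mm of lift; one after another from a corner is easiest.
- cutting_mat: Flat dark cutting mat with a fine grid, 300 mm (x) by 220 mm (y), 3 mm thick, fixed to the table: the flower maker's place. Origin at the centre of its underside, on the table.
- tray_corner1 (a point): Corner of the top tray's rim, on its upper face midway across the rim, 73 mm to +x and 51 mm to +y from the tray's middle; 26 mm above its underside. It lies diagonally across from tray_corner3.
- tray_corner2 (a point): Corner of the top tray's rim, on its upper face midway across the rim, 73 mm to -x and 51 mm to +y from the tray's middle; 26 mm above its underside. It lies diagonally across from tray_corner4.
- tray_corner3 (a point): Corner of the top tray's rim, on its upper face midway across the rim, 73 mm to -x and 51 mm to -y from the tray's middle; 26 mm above its underside. It lies diagonally across from tray_corner1.
- tray_corner4 (a point): Corner of the top tray's rim, on its upper face midway across the rim, 73 mm to +x and 51 mm to -y from the tray's middle; 26 mm above its underside. It lies diagonally across from tray_corner2.
- brown_vase: Squat dark brown spool-shaped vase with a small block of floral foam on it, 90 mm across, 86 mm high, standing on the far part of the cutting mat. Origin at the centre of its foot. A bystander.
- brown_vase2: The same squat vase with two rigid flower heads in its foam, 110 mm high, at the robot's left. Origin at the centre of its foot. A bystander.
- white_vase: Slim white vase, 72 mm across, 146 mm high with its foam, in the middle of the far side. Origin at the centre of its foot. A bystander.
- tape_roll: Roll of floral tape lying flat beyond the stack, 80 mm across, 13 mm high. Origin at the centre of its underside. A bystander.
- tape_roll2: Another such roll, at the robot's right. Origin at the centre of its underside. A bystander.
- glue_bottle: Craft glue bottle with a pointed cap, 56 mm across, 138 mm high, standing beyond the stack. Origin at the centre of its foot. A bystander.
- scissors: Craft scissors, 170 mm long, 10 mm high, lying on the near part of the cutting mat. Origin under the pivot's middle. A bystander.
Things that resemble listed ones, but are neither listed nor needed, are in the scene too. Leave any blue look-alike of the tray_stack alone.

How it is judged:
On the way, in this order (a step that is already met when the one before it is completed fails the run):
1. one corner of the top tray is peeled up more than 14 mm, held by the fingers, while the opposite corner is still seated (less than 6 mm up) (((z of tray_corner1 in the frame of tray_stack above 0.138 m and z of tray_corner3 in the frame of tray_stack below 0.13 m) or (z of tray_corner3 in the frame of tray_stack above 0.138 m and z of tray_corner1 in the frame of tray_stack below 0.13 m) or (z of tray_corner2 in the frame of tray_stack above 0.138 m and z of tray_corner4 in the frame of tray_stack below 0.13 m) or (z of tray_corner4 in the frame of tray_stack above 0.138 m and z of tray_corner2 in the frame of tray_stack below 0.13 m)) and contact force between the fingers and top_tray above 0.5 N), for 0.06 s.
2. the whole top tray is clear of the stack, every corner more than 30 mm above its seat, held by the fingers (z of each of tray_corner1, tray_corner2, tray_corner3, tray_corner4 in the frame of tray_stack above 0.154 m and contact force between top_tray and tray_stack below 0.05 N and contact force between the fingers and top_tray above 0.5 N), for 0.1 s.
At the end, for the whole second after the job is handed in: The top tray is held still in the fingers, right side up, level within 14 degrees, its underside 0.14 to 0.30 m above the table, its middle within 70 mm of the mat's middle seen from above, clear of the stack; the other trays stand within 30 mm of their place, upright, on the table (height (world z) of top_tray between 0.14 and 0.3 m and angle between top_tray's own z axis and vertical below 0.25 rad and horizontal distance between top_tray and cutting_mat below 0.07 m and linear speed of top_tray below 0.03 m/s and angular speed of top_tray below 0.3 rad/s and contact force between the fingers and top_tray above 0.5 N and contact force between top_tray and tray_stack below 0.05 N and distance of tray_stack from where it was at the start of the episode below 0.03 m and height (world z) of tray_stack below 0.006 m and angle between tray_stack's own z axis and vertical below 0.08 rad); the arm keeps its last pose, push and grip.
It fails at once if the trays underneath are lifted, tilted or dragged along (not (distance of tray_stack from where it was at the start of the episode below 0.03 m and height (world z) of tray_stack below 0.006 m and angle between tray_stack's own z axis and vertical below 0.08 rad)).
It fails at once if a bystander is knocked over or moved by more than 30 mm (distance of any of brown_vase, brown_vase2, white_vase, tape_roll, tape_roll2, glue_bottle, scissors from where it was at the start of the episode above 0.03 m or angle between any of brown_vase, brown_vase2, white_vase, tape_roll, tape_roll2, glue_bottle, scissors's own z axis and vertical above 0.3 rad).
It also fails if it takes over 37 s, if anything falls off the work surface, if the arm or the gripper's body presses on something with over 40 N, if the wrist force passes 120 N, or if a joint passes its speed limit or range.

## Robot

A 6-joint arm with a two-finger parallel gripper is mounted at the origin on the work surface. World frame = base frame: x ahead of the robot, y to its left, z up, the work surface at z = 0. Lengths are in m, angles in rad, forces in N, time in s.
With the tool pointing down it reaches from about 0.375 to 0.9 m from the base axis. Payload 3.1 kg.
Tool frame: the origin (TCP) lies midway between the tips of the shut fingers; the grasp point (between the pads) lies 19 mm behind it; z points along the fingers, y is the line along which they close (so a half turn about z gives the same grasp; the last joint's range is limited). The gripper opens to 85 mm and grips with 20 to 120 N. Pads are 22 mm wide; open, the fingers measure 114 mm over their backs; the gripper's body (76 mm by 85 mm) begins 54 mm behind the grasp point. The pads swing forward as they close: fully open they stand 13 mm farther back than shut.
Start: joints at [1.026, 0.527, 1.433, -0, 1.181, -0.178], TCP at [0.224, 0.583, 0.231] pointing down, gripper open.
Joint ranges: [-3.08, 3.08], [-0.75, 2.2], [0.22, 2.44], [-1.43, 4.57], [0, 2.65], [-2.85, 2.85]. Speed limits (rad/s): [2.79, 2.79, 3.14, 3.14, 3.14, 3.14].

## Interface

Orientations are given as a rotation vector (axis times angle).
In Python, from bench import sense, snapshot, sign_off, search_frame, masks_of, place_of gives the robot as it stands.
- The arm moves only by the tool servo_tool, never from a script. Its argument "moves" is a list of rows, each a list of 2 entries, a list of its own where there are three numbers: the shift along the tool's x, y, z in m, then the turn, a rotation vector about the tool's x, y, z in rad. In form: [[[tx, ty, tz], [wx, wy, wz]], ...]. A call has 1 to 5 rows; each row is the pose to reach, as a shift and turn from the pose commanded when the call began, along the tool's axes at that moment; what a row does not reach only later rows make up. A row lasts 1/10 s, in which the tool goes at most 50 mm and 8.59 degrees, less where a joint would pass 70% of its speed; a pose out of reach is approached as far as the arm can. A call with a gripper value outside its range is refused whole. "gripper" is the opening, from -1 (shut) to 1 (fully open), set as the call begins (left out, the last holds). The fingers move at their own pace and stop on an object; "newtons" is the grip in N (left out, the last holds). Time passes only in rows, so rows that repeat a pose let the fingers close. It gives the time, the measured TCP pose, the force, the opening and the grip force at its end, in the units of the state.
- sense(): the state, without advancing time (a new reading comes with each control period).
- snapshot(name): name is "scene" or "top" or "wrist"; returns a dict with "frame" (400x640x3 uint8, red, green, blue), "fx", "fy", "cx", "cy" (pixels), "eye" and "attitude" of the camera in the world; the wrist camera has in their place "mount" (4x4, takes a point from camera to tool coordinates, whose origin is the TCP and whose axes are the flange's). Camera axes: x right, y down, z forward; pixel columns grow to the right and rows downward; lengths in m; the calibration is good to about 2 mm. The wrist camera is an equidistant fisheye: a pixel r from the principal point sees the ray r / f radians off the axis. A picture is of the moment at which its call begins: read the wrist's pose just before it. There is no depth.
- sign_off(): hands the job in; it is judged then, once.
Trained networks look in a picture, given as the dict that the camera call returned (one of the last four; its "shot" number tells which), for a name from the list of things; names that differ only in an ending like _2 or _b are one class to them, and where a whole thing is asked for, a point or a joint stands for the part that bears it (a point fixed in the world has none). Each returns a list of dicts, best first, with "score" (0 to 1); they miss things now and then, are a little off and sometimes report something else, mostly with a low value. They report only what shows in the picture. A call takes as long as a camera call. They do not tell look-alikes from the thing itself.
- search_frame(picture, name): "location" ([column, row] in pixels, amid what is visible of it).
- masks_of(picture, name): "mask" (400x640 bool, what is visible of it) and "location" ([column, row] in pixels, amid what is visible of it).
- place_of(picture, name): "location" ([column, row] in pixels: a listed point, or the origin of a listed thing).
The state is a dict: "t": time; "qpos": joint angles; "qvel": joint speeds; "tau": joint torques, N m; "eef_pos": TCP position; "tool_rot": TCP orientation; "wrist_force": force on the tool from outside, world axes, zero at the start; "moment": the same for the moment, N m; "width": finger opening in m; "gripper_force": force on a finger pad.
Only numpy, scipy, OpenCV 4.12 (cv2) and the standard library are available. Lean on these libraries where they do the work, as an engineer would, in place of code of your own. Each camera call takes 0.05 s, during which the arm holds its last target. There are 200 camera calls.

## Working session

There is one attempt and no reset: what is moved stays moved. The work goes in short steps, Python scripts to look and compute and a tool call to move; the robot and the scene stay as the last step left them, time stands still between calls to the robot, and variables do not carry over. Pictures are saved under pics/ and viewed, at most 10 in all, crops included, and the job is handed in when it is done.

Besides the shell and the picture viewer there is one more tool, called after "Emit:" by a JSON object that holds its "api" and its "payload", one argument or row to a line. servo_tool: Moves the arm, as the interface text tells. Its arguments: {"type":"object","properties":{"moves":{"type":"array","items":{"type":"array"}},"gripper":{"type":"number"},"newtons":{"type":"number"}},"required":["moves"]}

```bash
mkdir -p pics
cat > h.py <<'E'
import numpy as np, cv2
from scipy.spatial.transform import Rotation as R
from bench import *
def att(s):
    a=np.array(s["attitude"],float)
    return a if a.shape==(3,3) else R.from_rotvec(a).as_matrix() if a.size==3 else R.from_quat(a).as_matrix()
def ray(s,px):
    d=np.array([(px[0]-s["cx"])/s["fx"],(px[1]-s["cy"])/s["fy"],1.]); return np.array(s["eye"]),att(s)@d
def onz(s,px,z):
    e,d=ray(s,px); return e+d*(z-e[2])/d[2]
def tri(rs):
    A=0;b=0
    for e,d in rs:
        d=d/np.linalg.norm(d);P=np.eye(3)-np.outer(d,d);A=A+P;b=b+P@e
    return np.linalg.solve(A,b)
def save(s,n): cv2.imwrite("pics/"+n,s["frame"][:,:,::-1])
E
python3 - <<'E'
from h import *
st=sense();print(st["t"],st["eef_pos"],st["tool_rot"])
for n in("scene","top"):
    s=snapshot(n);save(s,n+"1.png");print(n,s["attitude"],s["eye"],s["fx"])
    for k,z in [("tray_middle",.124),("tray_corner1",.124),("tray_corner2",.124),("tray_corner3",.124),("tray_corner4",.124),("cutting_mat",0),("tray_stack",0),("brown_vase",0),("scissors",0),("glue_bottle",0)]:
        for o in place_of(s,k)[:3]: print(k,round(o["score"],2),np.round(o["location"]),onz(s,o["location"],z).round(3))
E
```

```text
0.0 [0.22371486 0.5827933  0.23030243] [-0.57287551 -3.08806907  0.00329138]
scene [-1.01530735 -2.19625476  1.20774195] [1.62797752 0.8374475  0.95240574] 486.2179601891139
tray_middle 0.75 [391. 212.] [0.469 0.218 0.124]
tray_middle 0.4 [366. 216.] [0.538 0.168 0.124]
tray_middle 0.24 [220. 190.] [ 0.733 -0.288  0.124]
tray_corner1 0.77 [414. 212.] [0.418 0.271 0.124]
tray_corner1 0.72 [365. 217.] [0.544 0.171 0.124]
tray_corner1 0.7 [390. 234.] [0.571 0.279 0.124]
tray_corner2 0.77 [414. 212.] [0.418 0.271 0.124]
tray_corner2 0.72 [365. 217.] [0.544 0.171 0.124]
tray_corner2 0.7 [390. 234.] [0.571 0.279 0.124]
tray_corner3 0.77 [414. 212.] [0.418 0.271 0.124]
tray_corner3 0.72 [365. 217.] [0.544 0.171 0.124]
tray_corner3 0.7 [390. 234.] [0.571 0.279 0.124]
tray_corner4 0.77 [414. 212.] [0.418 0.271 0.124]
tray_corner4 0.72 [365. 217.] [0.544 0.171 0.124]
tray_corner4 0.7 [390. 234.] [0.571 0.279 0.124]
cutting_mat 0.72 [273. 211.] [ 0.573 -0.2    0.   ]
cutting_mat 0.53 [388. 219.] [0.34  0.141 0.   ]
tray_stack 0.62 [331. 226.] [0.51  0.017 0.   ]
tray_stack 0.59 [388. 247.] [ 0.
[... 991 characters left out ...]
3 0.278 0.124]
tray_corner4 0.71 [266. 255.] [0.414 0.177 0.124]
tray_corner4 0.64 [269. 206.] [0.553 0.168 0.124]
cutting_mat 0.89 [398. 207.] [ 0.56  -0.221  0.   ]
cutting_mat 0.35 [248. 232.] [0.498 0.249 0.   ]
tray_stack 0.75 [319. 226.] [0.507 0.028 0.   ]
tray_stack 0.7 [258. 240.] [0.469 0.217 0.   ]
tray_stack 0.61 [245. 308.] [0.265 0.259 0.   ]
brown_vase 0.78 [175. 221.] [0.539 0.478 0.   ]
brown_vase 0.72 [265. 205.] [0.581 0.197 0.   ]
brown_vase 0.58 [384. 182.] [ 0.642 -0.18   0.   ]
scissors 0.81 [412. 232.] [ 0.481 -0.258  0.   ]
scissors 0.37 [228. 210.] [0.567 0.311 0.   ]
glue_bottle 0.7 [266. 180.] [ 0.66   0.193 -0.   ]
glue_bottle 0.46 [238. 184.] [0.649 0.283 0.   ]
```

Run:
```python
import cv2
a=cv2.imread('pics/top1.png')
cv2.imwrite('pics/top1c.png',cv2.resize(a[130:330,140:440],None,fx=2.66,fy=2.66,interpolation=cv2.INTER_CUBIC))
```

```text
(no output)
```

View pics/top1c.png

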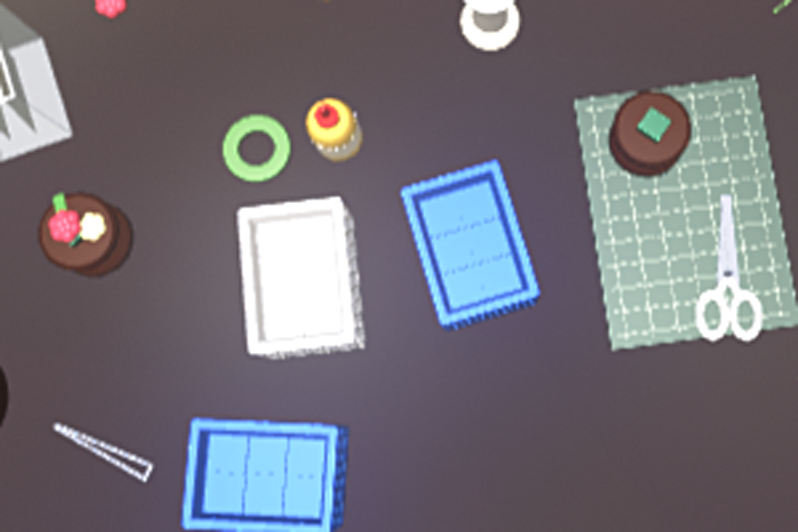

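View pics/scene1.png

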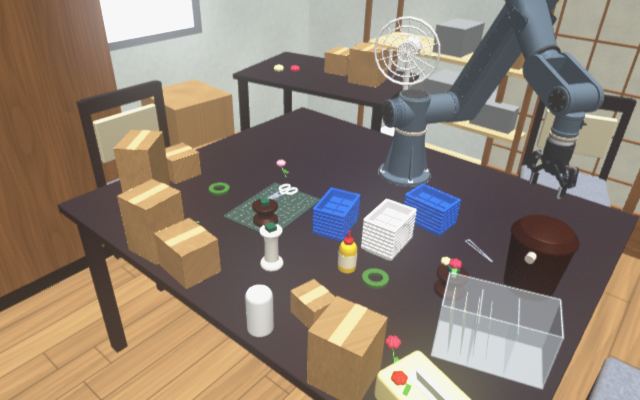

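Run:
```python
from h import *
st=sense();print(R.from_rotvec(st["tool_rot"]).as_matrix().round(3),st["width"],st["wrist_force"])
for n in("scene","top"):
    s=snapshot(n)
    for o in place_of(s,"tray_corner1"): print(n,round(o["score"],2),np.round(o["location"],1),onz(s,o["location"],.124).round(4))
s=snapshot("top")
ms=masks_of(s,"top_tray")
for m in ms:
    print(round(m["score"],2),np.round(m["location"]),m["mask"].sum())
    c=max(cv2.findContours(m["mask"].astype(np.uint8),0,2)[0],key=len)
    p=np.array([onz(s,q[0],.124)[:2] for q in c]).astype(np.float32)
    r=cv2.minAreaRect(p*1000);print(r)
```

```text
[[-0.933  0.359 -0.   ]
 [ 0.359  0.933  0.   ]
 [ 0.     0.    -1.   ]] 0.08568276581596837 [-1.02640425 -0.75276611  0.52708083]
scene 0.61 [385.3 199.9] [0.4162 0.1631 0.124 ]
scene 0.6 [392.2 229.3] [0.5462 0.2704 0.124 ]
scene 0.6 [366.7 218.1] [0.547  0.1787 0.124 ]
scene 0.55 [418.1 208.5] [0.3906 0.2708 0.124 ]
top 0.93 [233.1 210.3] [0.5436 0.2698 0.124 ]
top 0.75 [265.4 202.8] [0.5625 0.1774 0.124 ]
top 0.57 [234.1 260.6] [0.4007 0.2659 0.124 ]
top 0.55 [270.5 256.7] [0.4085 0.1639 0.124 ]
top 0.29 [177.1 222.7] [0.5128 0.4292 0.124 ]
0.93 [250. 235.] 2245
((475.3259582519531, 218.56051635742188), (159.31610107421875, 117.14668273925781), 4.903966426849365)
```

Emit:
{"api": "servo_tool", "payload": {
  "moves": [
    [[-0.04,-0.03,-0.003],[0,0,-0.06]],
    [[-0.08,-0.06,-0.006],[0,0,-0.13]],
    [[-0.12,-0.09,-0.01],[0,0,-0.19]],
    [[-0.16,-0.12,-0.015],[0,0,-0.26]],
    [[-0.2,-0.15,-0.02],[0,0,-0.32]]
  ],
  "gripper": 0
}}

```text
t: 1.9
eef_pos: [0.3573, 0.3708, 0.2516]
tool_rot: [0.068, 3.14, 0.0]
wrist_force: [1.4, 0.4, -0.1]
width: 0.0427
gripper_force: 0.0
```

```bash
cat > go.py <<'E'
from h import *
import sys
def delta(p,M):
    st=sense();T=R.from_rotvec(st["tool_rot"]);print("t",st["t"],"pos",st["eef_pos"].round(4) if hasattr(st["eef_pos"],'round') else st["eef_pos"])
    print("shift",T.inv().apply(np.array(p)-st["eef_pos"]).round(4),"turn",(T.inv()*R.from_matrix(M)).as_rotvec().round(4))
def down(yaw):
    c,s=np.cos(yaw),np.sin(yaw);return np.array([[-c,-s,0],[-s,c,0],[0,0,-1.]])
E
python3 -c "
from go import *
delta([.42,.266,.25],down(.078))"
```

```text
t 1.9 pos [0.3573 0.3708 0.2516]
shift [-0.0672 -0.102   0.0016] turn [ 0.0002  0.0005 -0.1216]
```

Emit:
{"api": "servo_tool", "payload": {
  "moves": [
    [[-0.025,-0.035,0],[0,0,-0.05]],
    [[-0.05,-0.07,0],[0,0,-0.1]],
    [[-0.067,-0.102,0],[0,0,-0.122]],
    [[-0.067,-0.102,0],[0,0,-0.122]]
  ]
}}

```text
t: 2.3
eef_pos: [0.421, 0.2641, 0.2515]
tool_rot: [-0.11, 3.138, -0.002]
wrist_force: [0.1, 1.1, 0.8]
width: 0.0426
gripper_force: 0.0
```

```bash
cat >> go.py <<'E'
def wray(s,st,px):
    d=np.array([px[0]-s["cx"],px[1]-s["cy"]]);r=np.hypot(*d);th=r/s["fx"]
    v=np.r_[d/max(r,1e-9)*np.sin(th),np.cos(th)];M=np.array(s["mount"]);T=R.from_rotvec(st["tool_rot"]).as_matrix()
    return T@M[:3,3]+st["eef_pos"],T@M[:3,:3]@v
def wz(s,st,px,z):
    e,d=wray(s,st,px);return e+d*(z-e[2])/d[2]
E
python3 - <<'E'
from go import *
st=sense();s=snapshot("wrist");save(s,"w1.png");print(st["eef_pos"],st["width"],s["mount"],s["fx"])
for k in("tray_corner1","tray_middle"):
  for o in place_of(s,k): print(k,round(o["score"],2),np.round(o["location"],1),wz(s,st,o["location"],.124).round(4))
for m in masks_of(s,"top_tray")[:2]:
    c=max(cv2.findContours(m["mask"].astype(np.uint8),0,2)[0],key=len)
    p=np.array([wz(s,st,q[0],.124)[:2] for q in c]).astype(np.float32)
    print(m["score"],cv2.minAreaRect(p*1000))
E
```

```text
[0.42098958 0.26407676 0.25145858] 0.04264409714683246 [[ 6.88177975e-04 -9.53232813e-01 -3.02236215e-01  7.63405007e-02]
 [ 9.99999520e-01  8.66578317e-04 -4.56177106e-04  7.68275813e-04]
 [ 6.96754337e-04 -3.02235756e-01  9.53232953e-01 -1.44191586e-01]
 [ 0.00000000e+00  0.00000000e+00  0.00000000e+00  1.00000000e+00]] 309.70691628693146
tray_corner1 0.6 [317.  301.2] [0.5443 0.2747 0.124 ]
tray_corner1 0.57 [208.1 172.8] [0.4115 0.163  0.124 ]
0.92 ((477.196533203125, 217.53717041015625), (158.6142120361328, 112.17474365234375), 4.418878078460693)
```

View pics/w1.png

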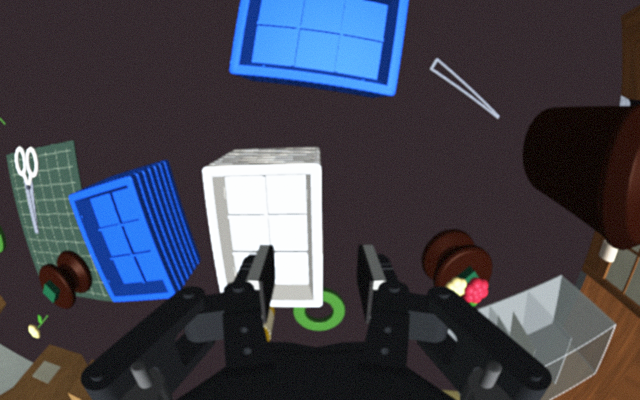

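Run:
```python
from go import *
st=sense();s=snapshot("wrist")
g=cv2.cvtColor(s["frame"],cv2.COLOR_RGB2GRAY)
for q in[(321,166),(204,170),(323,305),(263,167),(322,200),(322,235),(322,270),(205,170),(211,230)]:print(q,wz(s,st,q,.124).round(4))
for r in(180,210,240,270,295):print(r,g[r,310:332])
for c in(225,265,305):print(c,g[155:190,c])
for r in(180,210,240):print(r,g[r,198:226])
```

```text
(321, 166) [0.3959 0.2717 0.124 ]
(204, 170) [0.4067 0.163  0.124 ]
(323, 305) [0.5457 0.2863 0.124 ]
(263, 167) [0.4005 0.2197 0.124 ]
(322, 200) [0.4276 0.2752 0.124 ]
(322, 235) [0.4626 0.2781 0.124 ]
(322, 270) [0.5014 0.2814 0.124 ]
(205, 170) [0.4066 0.164  0.124 ]
(211, 230) [0.4671 0.1683 0.124 ]
180 [254 254 254 254 255 255 224 110  41  44  48  50  50  47  46  49  49  49
  49  46  45  44]
210 [254 254 254 254 255 255 247 172  85  44  42  48  48  51  44  46  40  50
  51  41  48  45]
240 [254 254 254 254 254 255 255 240 132  48  42  46  47  50  49  49  48  46
  51  52  47  50]
270 [255 254 254 254 254 255 255 245 150  70  45  47  46  48  44  44  55  44
  48  48  47  46]
295 [255 254 254 254 254 255 255 243 176 140 150 150 146 142 142 141 137 127
 107  84  62  48]
225 [132 173 185 171 184 196 180 177 169 144 145 160 204 252 255 255 254 254
 254 254 254 254 251 246 253 254 254 254 254 254 254 254 254 254 254]
265 [175 176 188 192 218 220 217 214 202 208 181 180 241 255 255 254 254 254
 254 254 254 253 250 252 254 254 254 254 254 254 254 254 254 254 254]
305 [202 189 180 164 151 152 152 160 174 185 189 234 254 255 254 254 254 254
 254 255 254 245 226 203 203 195 194 189 186 191 187 191 189 185 193]
180 [165 253 255 255 254 254 254 254 254 248 220 193 187 190 187 188 191 184
 192 188 181 184 211 244 254 255 255 254]
210 [ 46  47  43  95 201 254 255 255 254 254 254 255 254 231 190 186 186 188
 189 183 189 188 187 187 187 222 248 255]
240 [ 44  47  42  51  51  43  39  66 179 255 255 255 254 254 254 255 254 229
 192 184 188 186 186 187 185 187 187 186]
```

Run:
```python
from go import *
st=sense();s=snapshot("wrist")
r=[wz(s,st,q,.124)[:2] for q in[(317,180),(317.5,210),(318,240),(318.3,270)]]
l=[wz(s,st,q,.124)[:2] for q in[(198.5,180),(201.7,210),(205.7,240)]]
n=[wz(s,st,q,.124)[:2] for q in[(225,167.3),(265,166.5),(305,165.7)]]
for a in(r,l,n):
    a=np.array(a);print(a.round(4).tolist(),np.polyfit(a[:,0],a[:,1],1) if a is not n and np.ptp(a[:,0])>.02 else np.polyfit(a[:,1],a[:,0],1))
```

```text
[[0.4089, 0.2693], [0.4374, 0.2721], [0.468, 0.275], [0.5015, 0.278]] [0.09323394 0.23125414]
[[0.4166, 0.1574], [0.4466, 0.1597], [0.4787, 0.1622]] [0.07687539 0.12536628]
[[0.4029, 0.1841], [0.3998, 0.2217], [0.3966, 0.2576]] [-0.08552817  0.41867098]
```

```bash
python3 -c "
from go import *
delta([.4229,.2656,.111],down(.085))"
```

```text
t 2.6 pos [0.418  0.2684 0.2512]
shift [-0.0047 -0.0032  0.1402] turn [ 0.0002 -0.0001 -0.008 ]
```

```bash
python3 -c "
from go import *
for i in range(4):
    st=sense();print(st['t'],st['eef_pos'].round(4),st['qvel'].round(3) if hasattr(st['qvel'],'round') else st['qvel']);s=snapshot('wrist')
    print([wz(s,st,o['location'],.124).round(4) for o in place_of(s,'tray_corner1')])
"
```

```text
2.6 [0.418  0.2684 0.2512] [ 0.005  0.002  0.    -0.001  0.002 -0.003]
[array([0.543, 0.275, 0.124]), array([0.4117, 0.1653, 0.124 ]), array([0.5543, 0.1743, 0.124 ]), array([0.3993, 0.2632, 0.124 ])]
2.7 [0.4181 0.2683 0.2512] [-0.005  0.002 -0.002 -0.003  0.001 -0.003]
[array([0.4084, 0.1621, 0.124 ]), array([0.5561, 0.1738, 0.124 ]), array([0.5424, 0.276 , 0.124 ]), array([ 0.4391, -0.0922,  0.124 ]), array([0.4025, 0.2644, 0.124 ])]
2.8 [0.4182 0.2681 0.2512] [-0.004 -0.    -0.001 -0.001 -0.     0.001]
[array([0.5544, 0.175 , 0.124 ]), array([0.5463, 0.2751, 0.124 ]), array([0.4103, 0.1623, 0.124 ]), array([0.4023, 0.2635, 0.124 ])]
2.9 [0.4184 0.2678 0.2512] [-0.007 -0.     0.001 -0.002 -0.001 -0.002]
[array([0.4017, 0.2633, 0.124 ]), array([0.5553, 0.1754, 0.124 ]), array([0.5476, 0.2753, 0.124 ]), array([0.4102, 0.1621, 0.124 ])]
```

Emit:
{"api": "servo_tool", "payload": {
  "moves": [
    [[-0.002,0,0.03],[0,0,-0.005]],
    [[-0.004,-0.001,0.06],[0,0,-0.01]],
    [[-0.005,-0.001,0.085],[0,0,-0.01]],
    [[-0.005,-0.001,0.1],[0,0,-0.01]],
    [[-0.005,-0.001,0.1],[0,0,-0.01]]
  ],
  "gripper": -0.2,
  "newtons": 60
}}

```text
t: 3.5
eef_pos: [0.4223, 0.2661, 0.1493]
tool_rot: [0.133, -3.134, 0.002]
wrist_force: [-0.6, -0.3, -0.6]
width: 0.0344
gripper_force: 0.0
```

```bash
python3 -c "
from go import *
s=snapshot('wrist');s=snapshot('wrist');save(s,'w2.png')
delta([.4232,.2654,.111],down(.085))"
```

```text
t 3.6 pos [0.424  0.2668 0.1513]
shift [ 0.0009 -0.0013  0.0403] turn [-0.0001 -0.0001  0.0002]
```

View pics/w2.png

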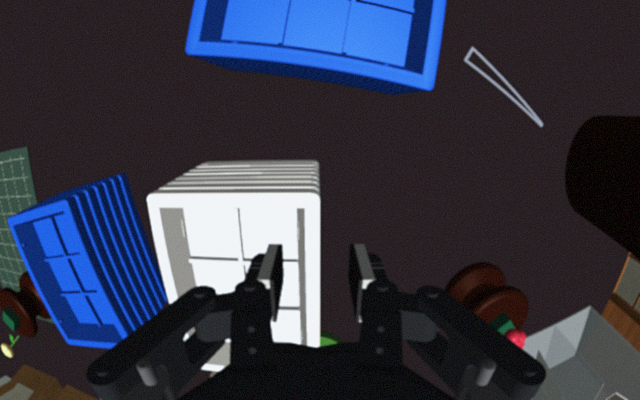

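The fingers (inner faces at columns ~278 and ~350) straddle the left rim (columns 305–320), centred. Going down and gripping.

Emit:
{"api": "servo_tool", "payload": {
  "moves": [
    [[0,-0.001,0.02],[0,0,0]],
    [[0,-0.001,0.034],[0,0,0]],
    [[0,-0.001,0.04],[0,0,0]],
    [[0,-0.001,0.04],[0,0,0]],
    [[0,-0.001,0.04],[0,0,0]]
  ]
}}

```text
t: 4.1
eef_pos: [0.4246, 0.266, 0.1121]
tool_rot: [-0.134, 3.137, 0.001]
wrist_force: [0.1, 0.3, 0.6]
width: 0.034
gripper_force: 0.0
```

Emit:
{"api": "servo_tool", "payload": {
  "moves": [
    [[0,0,0],[0,0,0]],
    [[0,0,0],[0,0,0]],
    [[0,0,0],[0,0,0]],
    [[0,0,0],[0,0,0]],
    [[0,0,0],[0,0,0]]
  ],
  "gripper": -1,
  "newtons": 60
}}

```text
t: 4.6
eef_pos: [0.4246, 0.2651, 0.1121]
tool_rot: [-0.135, 3.137, -0.002]
wrist_force: [1.2, -4.8, 5.6]
width: 0.0088
gripper_force: 57.1
```

```bash
python3 -c "
from go import *
st=sense();print(st['t'],st['eef_pos'],st['width'],st['gripper_force'],st['wrist_force'],st['moment'])
T=R.from_rotvec(st['tool_rot'])
# pivot far-right corner region, tray frame yaw .085
P=np.array([.555,.1748,.124]);C=np.array([.4012,.2635,.124]);d=P-C;ax=np.cross([0,0,1],d/np.linalg.norm(d))
for a in(.03,.06,.09,.12,.15):
    Q=R.from_rotvec(-ax*a)
    lift=(Q.apply(C-P)+P)[2]-.124
    p=P+Q.apply(st['eef_pos']-P)
    print(a,lift.round(4),T.inv().apply(p-st['eef_pos']).round(4),(T.inv()*Q*T).as_rotvec().round(4))
"
```

```text
4.6 [0.42457374 0.26509865 0.11211968] 0.008832306853108391 57.142217704094946 [ 1.15505318 -4.78247793  5.59971315] [-1.04420134 -0.17909472 -0.02449699]
0.03 -0.0053 [-0.0003 -0.0002  0.0047] [ 0.0172 -0.0246  0.    ]
0.06 -0.0106 [-0.0008 -0.0006  0.0095] [ 0.0343 -0.0492  0.    ]
0.09 -0.016 [-0.0014 -0.001   0.0142] [ 0.0515 -0.0738  0.    ]
0.12 -0.0213 [-0.0021 -0.0014  0.0188] [ 0.0686 -0.0984  0.    ]
0.15 -0.0265 [-0.0029 -0.002   0.0235] [ 0.0858 -0.123   0.    ]
```

```bash
python3 -c "
from go import *
st=sense()
T=R.from_rotvec(st['tool_rot'])
P=np.array([.555,.1748,.124]);C=np.array([.4012,.2635,.124]);d=P-C;ax=np.cross([0,0,1],d/np.linalg.norm(d))
for a in(.03,.06,.09,.12,.15):
    Q=R.from_rotvec(ax*a)
    p=P+Q.apply(st['eef_pos']-P)
    print(a,((Q.apply(C-P)+P)[2]-.124).round(4),T.inv().apply(p-st['eef_pos']).round(4),(T.inv()*Q*T).as_rotvec().round(4))
"
```

```text
0.03 0.0053 [ 0.0002  0.0002 -0.0047] [-0.0172  0.0246 -0.    ]
0.06 0.0106 [ 0.0003  0.0002 -0.0095] [-0.0343  0.0492 -0.    ]
0.09 0.016 [ 0.0003  0.0002 -0.0143] [-0.0515  0.0738 -0.    ]
0.12 0.0213 [ 0.0002  0.0001 -0.019 ] [-0.0686  0.0984 -0.    ]
0.15 0.0265 [-0.     -0.     -0.0238] [-0.0858  0.123  -0.    ]
```

Emit:
{"api": "servo_tool", "payload": {
  "moves": [
    [[0,0,-0.0025],[-0.009,0.012,0]],
    [[0,0,-0.005],[-0.017,0.025,0]],
    [[0,0,-0.0072],[-0.026,0.037,0]],
    [[0,0,-0.0095],[-0.034,0.049,0]],
    [[0,0,-0.0095],[-0.034,0.049,0]]
  ],
  "newtons": 80
}}

```text
t: 5.1
eef_pos: [0.4243, 0.2662, 0.1213]
tool_rot: [0.13, -3.088, -0.051]
wrist_force: [-0.4, 1.7, 2.0]
width: 0.0086
gripper_force: 76.3
```

Emit:
{"api": "servo_tool", "payload": {
  "moves": [
    [[0,0,-0.0025],[-0.009,0.012,0]],
    [[0,0,-0.005],[-0.017,0.025,0]],
    [[0,0,-0.0075],[-0.026,0.037,0]],
    [[0,0,-0.0095],[-0.034,0.049,0]],
    [[0,0,-0.0095],[-0.034,0.049,0]]
  ]
}}

```text
t: 5.6
eef_pos: [0.425, 0.2654, 0.1305]
tool_rot: [0.129, -3.037, -0.098]
wrist_force: [-0.8, 1.3, 1.9]
width: 0.0084
gripper_force: 76.1
```

Run:
```python
from go import *
st=sense();print(st['t'],st['eef_pos'],st['wrist_force'])
s=snapshot('wrist');a=cv2.resize(s["frame"],(400,250));w=s
s2=snapshot('scene');b=cv2.resize(s2["frame"][170:290,320:480],(400,300),interpolation=cv2.INTER_CUBIC)
t=snapshot('top');c=cv2.resize(t["frame"][170:290,190:350],(400,300),interpolation=cv2.INTER_CUBIC)
f=np.zeros((600,800,3),np.uint8);f[:250,:400]=a;f[:300,400:]=b;f[300:,:400]=c
cv2.imwrite('pics/p1.png',f[:,:,::-1])
print([(o['score'],o['location']) for o in place_of(s2,'tray_corner1')])
print([(o['score'],o['location']) for o in place_of(t,'tray_corner1')])
```

```text
5.6 [0.42496251 0.26538633 0.13048102] [-0.79792673  1.29138446  1.93965554]
[(0.96, [419.4, 208.4]), (0.77, [388.5, 197.9]), (0.57, [391.4, 228.3]), (0.56, [362.8, 218.2])]
[(0.82, [266.8, 207.0]), (0.72, [270.1, 257.7]), (0.7, [233.2, 257.7]), (0.6, [229.8, 210.4]), (0.46, [379.7, 183.8])]
```

View pics/p1.png

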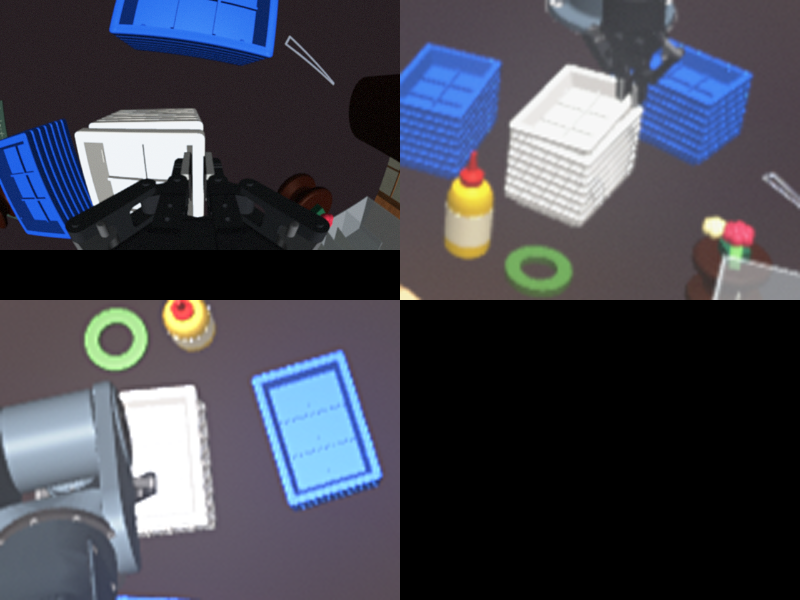

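Run:
```python
from go import *
a=snapshot('scene');b=snapshot('top')
for n,p,q in[('NL',(419.4,208.4),(233.2,257.7)),('FR',(362.8,218.2),(266.8,207)),('FL',(391.4,228.3),(229.8,210.4)),('NR',(388.5,197.9),(270.1,257.7))]:
    print(n,tri([ray(a,p),ray(b,q)]).round(4))
w=snapshot('wrist');st=sense()
print([wz(w,st,o['location'],.124).round(4) for o in place_of(w,'tray_corner1')])
print([wz(w,st,o['location'],.145).round(4) for o in place_of(w,'tray_corner1')])
```

```text
NL [0.4046 0.2734 0.1321]
FR [0.552  0.1712 0.1225]
FL [0.5456 0.2733 0.1285]
NR [0.4047 0.1659 0.1277]
[array([0.4094, 0.2662, 0.124 ]), array([0.4132, 0.1558, 0.124 ])]
[array([0.4033, 0.2642, 0.145 ]), array([0.4066, 0.1685, 0.145 ])]
```

Emit:
{"api": "servo_tool", "payload": {
  "moves": [
    [[0,0,-0.0025],[-0.009,0.012,0]],
    [[0,0,-0.0048],[-0.017,0.025,0]],
    [[0,0,-0.0048],[-0.017,0.025,0]],
    [[0,0,-0.0048],[-0.017,0.025,0]]
  ]
}}

```text
t: 6.5
eef_pos: [0.4252, 0.265, 0.135]
tool_rot: [0.128, -3.01, -0.12]
wrist_force: [0.5, 0.6, 1.0]
width: 0.0088
gripper_force: 76.0
```

Run:
```python
from go import *
st=sense();T=R.from_rotvec(st['tool_rot']);print(st['wrist_force'],T.inv().apply([0,0,.1]).round(4))
w=snapshot('wrist');print([wz(w,st,o['location'],.15).round(4) for o in place_of(w,'tray_corner1')])
```

```text
[0.51635702 0.60042    1.02869232] [ 0.0122  0.0085 -0.0989]
[array([0.4032, 0.2624, 0.15  ]), array([0.4077, 0.1685, 0.15  ])]
```

Corner is about 26 mm up and the far corner is still seated. Now I'll lift straight up, slowly at first.

Emit:
{"api": "servo_tool", "payload": {
  "moves": [
    [[0.0006,0.0004,-0.005],[0,0,0]],
    [[0.0012,0.0008,-0.01],[0,0,0]],
    [[0.0018,0.0013,-0.015],[0,0,0]],
    [[0.0024,0.0017,-0.02],[0,0,0]],
    [[0.003,0.002,-0.025],[0,0,0]]
  ]
}}

```text
t: 7.1
eef_pos: [0.4247, 0.265, 0.1607]
tool_rot: [0.128, -3.01, -0.12]
wrist_force: [-0.3, -0.5, 0.4]
width: 0.0081
gripper_force: 74.1
```

Emit:
{"api": "servo_tool", "payload": {
  "moves": [
    [[0.0012,0.0008,-0.01],[0,0,0]],
    [[0.0036,0.0025,-0.03],[0,0,0]],
    [[0.0073,0.005,-0.06],[0,0,0]],
    [[0.011,0.008,-0.09],[0,0,0]],
    [[0.012,0.0085,-0.1],[0,0,0]]
  ]
}}

```text
t: 7.6
eef_pos: [0.4269, 0.2656, 0.2647]
tool_rot: [0.129, -3.016, -0.123]
wrist_force: [1.5, -0.1, -0.2]
width: 0.0086
gripper_force: 74.4
```

Run:
```python
from go import *
st=sense();print(st['t'],st['eef_pos'],st['wrist_force'],st['width'],st['qpos'])
s=snapshot('wrist');s2=snapshot('scene')
f=np.zeros((600,640,3),np.uint8);f[:400]=s["frame"];f[400:,:]=s2["frame"][120:320]
cv2.imwrite('pics/p2.png',f[:,:,::-1])
# level & target: tray centre offset from TCP in level grasp frame (tool): grasp at tray (x=-.05,y=.051)
psi=.085;tw=.085-.75
o=np.array([np.cos(tw)*.0535-np.sin(tw)*-.046, np.sin(tw)*.0535+np.cos(tw)*-.046])
tgt=np.array([.56,-.22])
print(o); delta([*(tgt-o),.225],down(tw))
delta([st['eef_pos'][0],st['eef_pos'][1],st['eef_pos'][2]],down(.085))
```

```text
7.6 [0.42687532 0.26557145 0.26466259] [ 1.45441008 -0.11568428 -0.2066947 ] 0.008575828106627844 [ 0.26935853  0.35339859  1.64941479  0.11212092  1.2401339  -1.42893611]
[ 0.01371533 -0.06921084]
t 7.7 pos [0.4262 0.2652 0.2629]
shift [-0.0859 -0.426  -0.0087] turn [ 0.0371 -0.1454  0.7491]
t 7.7 pos [0.4262 0.2652 0.2629]
shift [-0.0005  0.0004 -0.0018] turn [ 0.0857 -0.1189  0.0004]
```

View pics/p2.png

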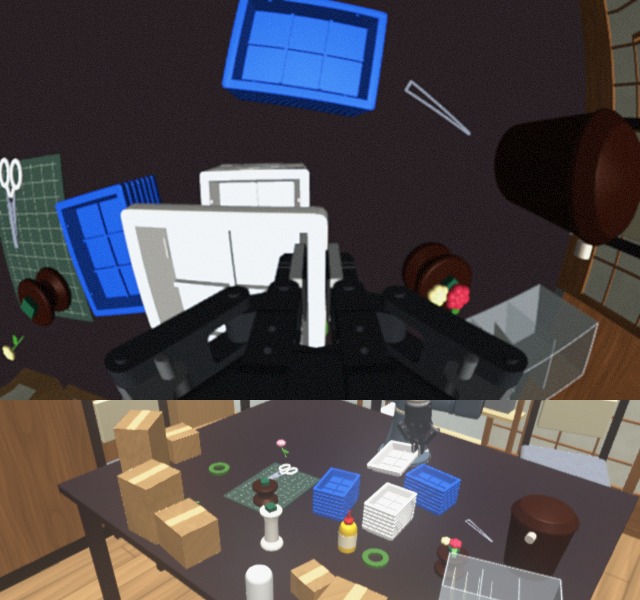

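Emit:
{"api": "servo_tool", "payload": {
  "moves": [
    [[0,0,0],[0.03,-0.04,0]],
    [[0,0,0],[0.06,-0.08,0]],
    [[0,0,0],[0.086,-0.119,0]],
    [[0,0,0],[0.086,-0.119,0]],
    [[0,0,0],[0.086,-0.119,0]]
  ]
}}

```text
t: 8.2
eef_pos: [0.4245, 0.2649, 0.2602]
tool_rot: [0.135, -3.132, 0.002]
wrist_force: [-0.1, 0.6, -1.8]
width: 0.0085
gripper_force: 74.3
```

Emit:
{"api": "servo_tool", "payload": {
  "moves": [
    [[-0.002,-0.015,0],[0,0,0]],
    [[-0.004,-0.045,0],[0,0,0]],
    [[-0.007,-0.08,0],[0,0,0]],
    [[-0.01,-0.115,0],[0,0,0]],
    [[-0.014,-0.15,0],[0,0,0]]
  ]
}}

```text
t: 8.7
eef_pos: [0.4522, 0.1152, 0.2608]
tool_rot: [0.134, -3.133, 0.001]
wrist_force: [-0.7, -0.2, -1.4]
width: 0.0084
gripper_force: 74.2
```

Emit:
{"api": "servo_tool", "payload": {
  "moves": [
    [[-0.004,-0.035,0],[0,0,0]],
    [[-0.007,-0.07,0],[0,0,0]],
    [[-0.01,-0.105,0],[0,0,0]],
    [[-0.014,-0.14,0],[0,0,0]],
    [[-0.017,-0.175,0],[0,0,0]]
  ]
}}

```text
t: 9.2
eef_pos: [0.4841, -0.0581, 0.2609]
tool_rot: [0.132, -3.134, 0.0]
wrist_force: [0.1, 0.7, -0.3]
width: 0.0083
gripper_force: 74.2
```

Emit:
{"api": "servo_tool", "payload": {
  "moves": [
    [[-0.004,-0.035,0.01],[0,0,0]],
    [[-0.007,-0.07,0.02],[0,0,0]],
    [[-0.01,-0.1,0.03],[0,0,0]],
    [[-0.011,-0.115,0.04],[0,0,0]],
    [[-0.011,-0.118,0.043],[0,0,0]]
  ]
}}

```text
t: 9.7
eef_pos: [0.5044, -0.1743, 0.2168]
tool_rot: [0.129, -3.133, -0.001]
wrist_force: [0.3, 0.6, -1.6]
width: 0.0082
gripper_force: 74.2
```

Emit:
{"api": "servo_tool", "payload": {
  "moves": [
    [[0,0,0],[0,0,0]],
    [[0,0,0],[0,0,0]],
    [[0,0,0],[0,0,0]],
    [[0,0,0],[0,0,0]],
    [[0,0,0],[0,0,0]]
  ]
}}

```text
t: 10.2
eef_pos: [0.505, -0.1722, 0.2191]
tool_rot: [0.136, -3.135, 0.002]
wrist_force: [0.0, 0.1, -0.7]
width: 0.0082
gripper_force: 74.2
```

Run:
```python
from go import *
st=sense();print(st['t'],st['eef_pos'],R.from_rotvec(st['tool_rot']).as_matrix().round(3),st['qvel'])
s=snapshot('top');s2=snapshot('scene');w=snapshot('wrist')
f=np.zeros((600,800,3),np.uint8);f[:400,:640]=s2["frame"];f[400:,:320]=cv2.resize(s["frame"],(320,200));f[400:,320:640]=cv2.resize(w["frame"],(320,200))
cv2.imwrite('pics/p3.png',f[:,:,::-1])
for z in(.205,.233):print([wz(w,st,o['location'],z).round(3) for o in place_of(w,'tray_corner1')])
print([onz(s,o['location'],.231).round(3) for o in place_of(s,'tray_middle')])
print([onz(s2,o['location'],.231).round(3) for o in place_of(s2,'tray_middle')])
```

```text
10.2 [ 0.50499852 -0.17217183  0.21909802] [[-0.996 -0.086 -0.003]
 [-0.086  0.996 -0.002]
 [ 0.003 -0.001 -1.   ]] [-0.00619447  0.00244556 -0.00170228  0.0015481  -0.00011814  0.00076752]
[array([ 0.5  , -0.29 ,  0.205]), array([ 0.493, -0.173,  0.205])]
[array([ 0.488, -0.27 ,  0.233]), array([ 0.481, -0.174,  0.233])]
[array([0.598, 0.168, 0.231])]
[array([ 0.555, -0.215,  0.231]), array([ 0.627, -0.256,  0.231]), array([ 0.837, -0.142,  0.231])]
```

View pics/p3.png

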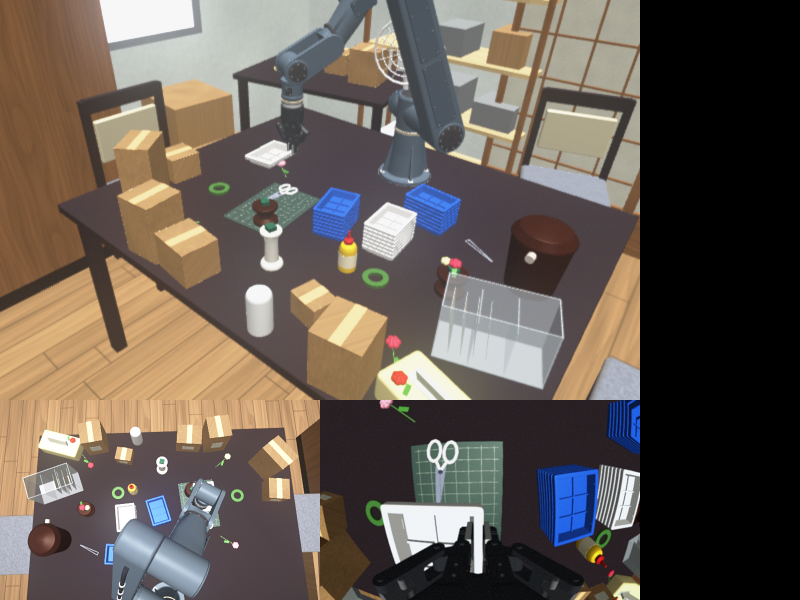

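The tray is level and still, with its middle at about (0.555, -0.215), over the mat's middle. The other trays are still standing in place.

```bash
python3 -c "
from bench import *
print(sign_off())"
```

```text
the job is handed in; nothing more can be done
None
```

I peeled the top tray off from one corner and handed the job in with it held level, about 20 cm above the middle of the mat; the pictures show the other trays and everything else left in place, but the hand-in returned no verdict.

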